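Hook the bayonet strainer basket out of the lint pot

ROBOT

A 7-joint arm with a two-finger parallel gripper is mounted at the origin on a cart in front of the work surface, level with it; the furniture and walls round the work are solid. World frame = base frame: x ahead of the robot, y to its left, z up, the work surface at z = 0. Lengths are in m, angles in rad, forces in N, time in s.
With the tool pointing down it reaches from about 0.4 to 0.85 m from the base axis. Payload 10.4 kg.
Tool frame: the origin (TCP) lies midway between the tips of the shut fingers; the grasp point (between the pads) lies 19 mm behind it (arm.hold_point_z is the z of the grasp point in the tool frame, in m); z points along the fingers, y is the line along which they close (so a half turn about z gives the same grasp; the last joint's range is limited). The gripper opens to 87 mm and grips with 3 to 60 N. Pads are 19 mm wide; open, the fingers measure 117 mm over their backs; the gripper's body (75 mm by 190 mm) begins 51 mm behind the grasp point.
Start: joints at [1.282, 0.332, -0.065, 1.46, 0.022, 1.35, -0.088], TCP at [0.164, -0.603, 0.223] pointing down, gripper open.
Joint ranges: [-2.6, 2.6], [-0.5, 2.12], [-1.47, 1.34], [0.16, 2.42], [-1.27, 4.41], [0.06, 2.06], [-2.6, 2.6]. Speed limits (rad/s): [2.22, 2.22, 2.79, 2.79, 3.14, 3.14, 3.14].

INTERFACE

Orientations are given as a rotation vector (axis times angle).
In Python, from bench import arm gives the robot as it stands. The module is installed in compiled form; this text tells all that it offers.
- The arm moves only by the tool move_arm, never from a script. Its argument "deltas" is a list of rows, each an object of numbers: "dx", "dy", "dz": the shift along the tool's x, y, z in cm; "twist": the turn about the tool's z in rad; "jaw": the closure in counts, from 0 (fully open) to 255 (shut). A call has 1 to 20 rows; each row shifts and turns the commanded pose from where the row before left it, along the tool's axes as they then stand; what a row does not reach is not made up. A row lasts 1/10 s, in which the tool goes at most 50 mm and 8.59 degrees, less where a joint would pass 70% of its speed; a pose out of reach is approached as far as the arm can. A call with a gripper value outside its range is refused whole. The fingers move at their own pace and stop on an object; "newtons" is the grip in N (left out, the last holds). Time passes only in rows, so rows that do not move let the fingers close. It gives the time, the measured TCP pose, the force, the opening and the grip force at its end, in the units of the state.
- arm.observe(): the state, without advancing time (a new reading comes with each control period).
- arm.camera(name): name is "scene" or "side" or "wrist"; returns the picture (400x640x3 uint8, blue, green, red); there is no depth.
- arm.calibration(name): a dict with "camera_matrix" (3x3 intrinsics, pixels), "R" (3x3) and "t" (3): a world point X has camera coordinates R X + t; the wrist camera has in their place "T_tool_cam" (4x4, takes a point from camera to tool coordinates, whose origin is the TCP and whose axes are the flange's). Camera axes: x right, y down, z forward; pixel columns grow to the right and rows downward; lengths in m; the calibration is good to about 2 mm. A picture is of the moment at which its call begins: read the wrist's pose just before it. calibration takes no time and is no camera call.
- arm.hand_in(): hands the job in; it is judged then, once.
The state is a dict: "time": time; "qpos": joint angles; "dq": joint speeds; "joint_efforts": joint torques, N m; "eef_pos": TCP position; "orientation": TCP orientation; "force": force on the tool from outside, world axes, zero at the start; "torque": the same for the moment, N m; "gripper_width": opening from 0.0 (shut) to 1.0 (fully open); "grip_force": force on a finger pad.
Only numpy, scipy, OpenCV 4.12 (cv2) and the standard library are available. Lean on these libraries where they do the work, as an engineer would, in place of code of your own. Each camera call takes 0.05 s, during which the arm holds its last target. There are 200 camera calls.

TASK

The strainer basket of the lint trap is due for rinsing: take the hook rod from its holder, catch the basket's bail with it deep in the pot, turn the basket anticlockwise (seen from above) until you feel it come up against its stop, where its bayonet is free, and lift it out on the hook without ever forcing it. Stand the basket upright in the middle of the drip dish, setting it down gently rather than dropping it, and never touch it with the fingers. Then unhook, hang the hook rod back in its holder, and leave the other things where they are.

Things in the scene. Friction and masses are not known exactly. Their poses are not given: they have to be found in the camera images.
- pot_mouth (a point): Centre of the open mouth of the lint trap's pot: a fixed, upright, round grey pot, 140 mm high, 82 mm outside, 74 mm bore, on a square foot 112 mm wide, its two hose stubs reaching 76 mm from its axis. z up, the mouth 140 mm above the worktop.
- pot_floor (a point): Centre of the pot's inner floor, 8 mm above the worktop. 27 to 32 mm above it, out of sight, two ledges reach 7.5 mm in from the wall over the basket's two lugs (1.7 mm play). Turned anticlockwise seen from above, the lugs leave the ledges and meet solid stops. How far that is, is not known: 29 to 77 degrees. The basket lifts out at the stop or up to 5 degrees before it, else the ledges block it.
- bail_bar (a point): Middle of the top bar of the basket's bail, a 5 mm wire: the bar is level, straight over 40 mm along x, its axis 52.5 mm above the basket's underside; below it the way is open down to the cup's rim, 28 mm above the underside. z up. At the start the bar is 60 mm above the worktop, 80 mm below the pot's mouth. Basket and bail are the same either way round.
- basket: The strainer basket: a loose perforated steel cup, 54 mm across, 28 mm high, about 0.14 kg, with two lugs in line with the bail (67 mm across them). Origin at the centre of its underside, z up, x along the bail's bar. It starts standing on the pot's floor. Free, it turns with under 0.04 N m; 0.1 N m tells the stop, 0.3 N m there, or 20 N of pull under the ledges, is forcing it.
- handle_mid (a point): Centre of the hook rod's black handle, where to grip: a rounded block 40 mm (x) by 18 mm (y) by 50 mm (z); grip across the 18 mm. z up when it hangs. An 8 mm steel rod goes down from the middle of its underside to a flat hook. The whole weighs about 0.2 kg.
- hook_seat (a point): Middle of the floor of the hook's channel, in line with the rod, 136 mm below the handle's centre; x, y as the handle. The hook is a J of 4 mm flat steel, 24 mm wide (x): back at y -8.5 to -4.5 mm, 34 mm high up to a cross plate; floor 4 mm thick; lip at y +4.5 to +8.5, 8 mm high. Above the lip it is open to +y for 22 mm: a bar along x enters there. A 5 mm bar in it has 10 degrees of turning play.
- hook_rod: The hook rod as a whole: origin at the centre of the underside of the handle (25 mm below the handle's centre, 111 mm above the hook's channel floor), z up, axes as the handle's.
- fork_seat (a point): Middle of the holder's fork, on its upper face, 140 mm above the worktop. Fixed holder, post at the back (+x). The slot, 14 mm wide, is open to the front (-x) and ends 12 mm behind this point; prongs reach 20 mm forward, with 3 mm ridges at their ends. The rod hangs in it, handle's underside on the prongs, handle's x along +y here. To take it: lift 8 mm, then 35 mm forward; likewise back.
- dish_floor (a point): Centre of the inner floor of the fixed round drip dish, 4 mm above the worktop. Dish 124 mm across, 16 mm high, with a flat inner floor about 90 mm across. z up.
- pot_lid: The pot's grey screw lid, 94 mm across and 29 mm high, laid aside: bystander. Origin at the centre of its underside.
- scrub_brush: Wooden scrub brush 73 x 148 x 44 mm, bystander. Origin at the centre of its underside.
- soap_bar: Bar of soap 80 x 98 x 30 mm, bystander. Origin at the centre of its underside.
- wash_timer: Small timer with a round dial, 60 x 67 x 62 mm, bystander. Origin at the centre of its underside.
- wax_pot: Flat round pot 90 mm across and 32 mm high, bystander. Origin at the centre of its underside.
Not all that is in view belongs to the job. Leave any pink or white look-alike of the hook_rod alone.

How it is judged:
On the way, in this order (a step that is already met when the one before it is completed fails the run):
1. the basket hangs on the hook, lifted clear out of the pot (height (world z) of basket above 0.142 m and contact force between hook_rod and basket above 0.3 N), for 0.1 s.
2. the basket stands in the drip dish, off the hook (horizontal distance between basket and dish_floor below 0.02 m and z of basket in the frame of dish_floor below 0.004 m and angle between basket's own z axis and vertical below 0.12 rad and contact force between hook_rod and basket below 0.01 N), for 0.2 s.
At the end, for the whole second after the job is handed in: The basket stands upright (within 7 degrees) and at rest on the floor of the drip dish, its centre within 20 mm of the dish's centre; the hook rod hangs at rest and upright in the fork of its holder, the underside of its handle within 12 mm of the fork's middle (all of step 2 and linear speed of basket below 0.02 m/s and distance between hook_rod and fork_seat below 0.012 m and angle between hook_rod's own z axis and vertical below 0.12 rad and linear speed of hook_rod below 0.03 m/s); the robot touches nothing.
It fails at once if the basket is forced: more than 40 N of contact force in all between it and anything else (contact force between basket and anything else above 40 N).
It fails at once if the hook rod is rammed against the pot with more than 25 N (contact force between hook_rod and lint_pot above 25 N).
It fails at once if the fingers touch the basket (contact force between the fingers and basket above 0.3 N).
It fails at once if the basket is dropped (it falls freely faster than 0.6 m/s) (contact force between hook_rod and basket below 0.01 N and linear speed of basket above 0.6 m/s).
It fails at once if a bystander is shifted by more than 20 mm (distance of any of pot_lid, scrub_brush, soap_bar, wash_timer, wax_pot from where it was at the start of the episode above 0.02 m).
It also fails if it takes over 72 s, if anything falls off the work surface, if the arm or the gripper's body presses on something with over 40 N, if the wrist force passes 120 N, or if a joint passes its speed limit or range.

## Working session

There is one attempt and no reset: what is moved stays moved. The work goes in short steps, Python scripts to look and compute and a tool call to move; the robot and the scene stay as the last step left them, time stands still between calls to the robot, and variables do not carry over. Pictures are saved under pics/ and viewed, at most 10 in all, crops included, and the job is handed in when it is done.

Besides the shell and the picture viewer there is one more tool, called after ">>>" as a command line: name --argument value ..., lists and objects as JSON in quotes. move_arm: Moves the arm, as the interface text tells. Its arguments: {"type":"object","properties":{"deltas":{"type":"array"},"newtons":{"type":"number"}},"required":["deltas"]}

```bash
mkdir -p pics
python3 - <<'E'
from bench import arm
import cv2,numpy as np
s=arm.observe();print({k:np.round(v,4).tolist() for k,v in s.items()}, arm.hold_point_z)
a=arm.camera("scene");b=arm.camera("side")
cv2.imwrite("pics/scene.png",a);cv2.imwrite("pics/side.png",b)
w=arm.camera("wrist");cv2.imwrite("pics/wrist.png",w)
for n in("scene","side","wrist"):
  print(n,{k:np.round(v,4).tolist() for k,v in arm.calibration(n).items()})
E
```

```text
{'time': 0.0, 'qpos': [1.2824, 0.3329, -0.0647, 1.461, 0.0216, 1.3499, -0.0885], 'dq': [0.0016, 0.001, 0.0001, 0.0002, 0.0006, 0.0019, 0.0003], 'joint_efforts': [0.0012, -62.3263, 0.0252, -38.9891, -0.0614, 0.04, 0.0001], 'eef_pos': [0.1641, -0.6027, 0.2218], 'orientation': [-3.1125, -0.4162, 0.0004], 'force': [0.0547, -0.5067, -0.567], 'torque': [0.0231, 0.0233, -0.0379], 'grip_force': 0.0, 'gripper_width': 1.0001} -0.0187
scene {'camera_matrix': [[463.3004, 0.0, 320.6245], [0.0, 463.3004, 202.235], [0.0, 0.0, 1.0]], 'R': [[0.7559, -0.6546, -0.0012], [-0.4829, -0.5564, -0.6762], [0.442, 0.5117, -0.7367]], 't': [-0.5433, 0.2323, 1.2098]}
side {'camera_matrix': [[367.5712, 0.0, 315.4759], [0.0, 367.5712, 204.7021], [0.0, 0.0, 1.0]], 'R': [[0.9992, 0.0332, 0.0224], [0.0382, -0.623, -0.7812], [-0.012, 0.7815, -0.6238]], 't': [-0.5494, -0.0528, 1.0817]}
wrist {'camera_matrix': [[328.8316, 0.0, 317.0917], [0.0, 328.8316, 199.2585], [0.0, 0.0, 1.0]], 'T_tool_cam': [[-0.0001, -0.9688, -0.2477, 0.0662], [1.0, 0.0, -0.0004, -0.0004], [0.0004, -0.2477, 0.9688, -0.1632], [0.0, 0.0, 0.0, 1.0]]}
```

View pics/scene.png

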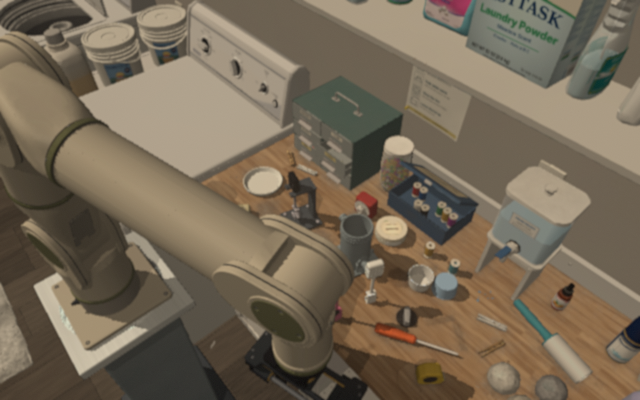

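View pics/side.png

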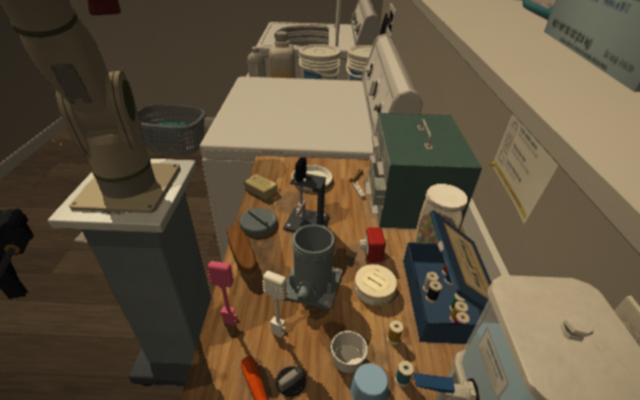

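The scene view shows the dish at (264,181), the holder with its black handle at about (297,180) and the pot mouth at (356,225). The side view shows the dish at (312,177), the handle at (301,168), the holder at about (308,205), the pot mouth at (314,240), and pink and white look-alikes at (220,270) and (275,285).

```bash
cat > h.py <<'E'
import cv2,numpy as np
from bench import arm
from scipy.spatial.transform import Rotation as Ro
def cam(n,s=None):
    c=arm.calibration(n);K=np.array(c["camera_matrix"])
    if n=="wrist":
        T=np.array(c["T_tool_cam"]);Rt=Ro.from_rotvec(s["orientation"]).as_matrix()
        Rw=Rt@T[:3,:3];o=Rt@T[:3,3]+s["eef_pos"]
        return K,Rw.T,-Rw.T@o
    return K,np.array(c["R"]),np.array(c["t"])
def ray(n,u,v,s=None):
    K,R,t=cam(n,s);d=R.T@np.linalg.solve(K,[u,v,1]);return -R.T@t,d/np.linalg.norm(d)
def onz(n,u,v,z,s=None):
    o,d=ray(n,u,v,s);return o+d*(z-o[2])/d[2]
def two(r1,r2):
    (a,d),(b,e)=r1,r2;k=np.linalg.lstsq(np.c_[d,-e],b-a,rcond=None)[0]
    p,q=a+k[0]*d,b+k[1]*e;return (p+q)/2,np.linalg.norm(p-q)
def proj(n,X,s=None):
    K,R,t=cam(n,s);p=K@(R@np.array(X)+t);return p[:2]/p[2]
E
python3 - <<'E'
from h import *
np.set_printoptions(precision=4,suppress=True)
for nm,a,b,z in(("dish",(264,181),(312,177),.01),("mouth",(356.5,225),(314,240),.14),("handle",(294,181),(301,168),.165)):
    print(nm,two(ray("scene",*a),ray("side",*b)),onz("scene",*a,z),onz("side",*b,z))
a=cv2.imread("pics/scene.png")[140:290,230:420];b=cv2.imread("pics/side.png")[145:315,210:400]
cv2.imwrite("pics/c1.png",np.hstack([cv2.resize(a,(400,400*150//190),interpolation=2)[:315],cv2.resize(b,(400,358),interpolation=2)[:315]]) if 0 else np.vstack([cv2.resize(a,None,fx=2,fy=2,interpolation=2),]) )
A=cv2.resize(a,None,fx=2.1,fy=2.1,interpolation=2);B=cv2.resize(b,None,fx=2.1,fy=2.1,interpolation=2)
o=np.zeros((B.shape[0],800,3),np.uint8);o[:A.shape[0],:A.shape[1]]=A;o[:,400:400+B.shape[1]]=B
cv2.imwrite("pics/c2.png",o)
E
```

```text
dish (array([0.5354, 0.0622, 0.0136]), np.float64(0.005564774980126876)) [0.5348 0.0622 0.01  ] [0.5366 0.0717 0.01  ]
mouth (array([ 0.5549, -0.33  ,  0.1324]), np.float64(1.8870302440341387e-05)) [ 0.5502 -0.3343  0.14  ] [ 0.555  -0.3378  0.14  ]
handle (array([ 0.5147, -0.1263,  0.1676]), np.float64(0.004156656185747388)) [ 0.5143 -0.1265  0.165 ] [ 0.5154 -0.1191  0.165 ]
```

View pics/c2.png

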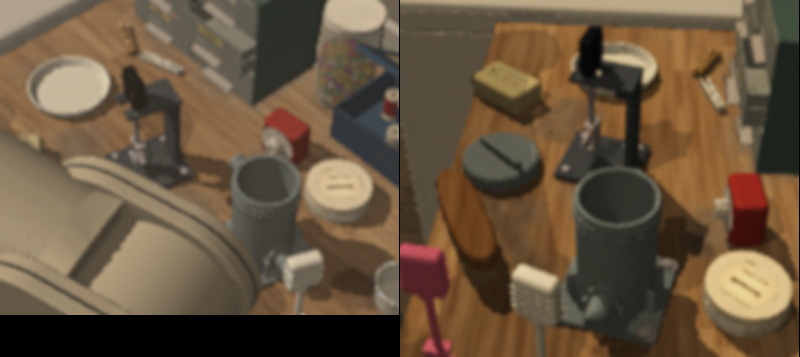

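The crops show the handle on the fork, with the post behind it on +x; the arm covers nothing I need. The three points agree between the two views: dish about (0.535,0.065), pot about (0.553,-0.335), handle about (0.515,-0.124). I'll go above the pot first for a look down at the bail.

>>> move_arm --deltas '[{"dz": -4}, {"dz": -4}, {"dx": 3.8, "dy": -1.56}, {"dx": 3.8, "dy": -1.56}, {"dx": 3.8, "dy": -1.56}, {"dx": 3.8, "dy": -1.56}, {"dx": 3.8, "dy": -1.56}, {"dx": 3.8, "dy": -1.56}, {"dx": 3.8, "dy": -1.56}, {"dx": 3.8, "dy": -1.56}, {"dx": 3.8, "dy": -1.56}, {"dx": 3.8, "dy": -1.56}, {}, {}]'

```text
invalid input at $.deltas[0]: expected keys dx, dy, dz, twist, jaw
```

Run:
```python
from h import *
import json
s=arm.observe();w=arm.camera("wrist");cv2.imwrite("pics/w1.png",w)
json.dump({k:np.array(s[k]).tolist() for k in("eef_pos","orientation","qpos")},open("w1.json","w"))
print(s["time"],np.round(s["eef_pos"],4),np.round(s["orientation"],4),np.round(s["qpos"],3),np.round(s["force"],2))
print(proj("wrist",[.553,-.335,.06],s))
cv2.imwrite("pics/w1b.png",w)
```

```text
0.15 [ 0.1641 -0.6028  0.222 ] [-3.1128e+00 -4.1620e-01  3.0000e-04] [ 1.282  0.333 -0.065  1.461  0.022  1.35  -0.088] [-0.03  0.61 -0.26]
[  85.92169347 -466.95323335]
```

View pics/w1.png

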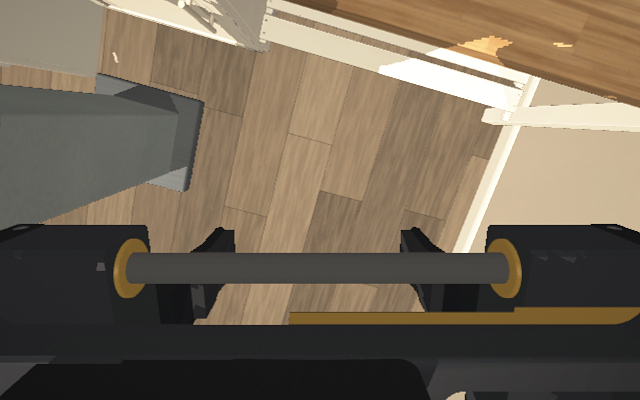

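The move was refused because every key is needed. The wrist view shows only the floor and, below v≈225, the gripper. I'll repeat the move with all keys.

>>> move_arm --deltas '[{"dx": 0, "dy": 0, "dz": -4, "twist": 0, "jaw": 0}, {"dx": 0, "dy": 0, "dz": -4, "twist": 0, "jaw": 0}, {"dx": 3.8, "dy": -1.56, "dz": 0, "twist": 0, "jaw": 0}, {"dx": 3.8, "dy": -1.56, "dz": 0, "twist": 0, "jaw": 0}, {"dx": 3.8, "dy": -1.56, "dz": 0, "twist": 0, "jaw": 0}, {"dx": 3.8, "dy": -1.56, "dz": 0, "twist": 0, "jaw": 0}, {"dx": 3.8, "dy": -1.56, "dz": 0, "twist": 0, "jaw": 0}, {"dx": 3.8, "dy": -1.56, "dz": 0, "twist": 0, "jaw": 0}, {"dx": 3.8, "dy": -1.56, "dz": 0, "twist": 0, "jaw": 0}, {"dx": 3.8, "dy": -1.56, "dz": 0, "twist": 0, "jaw": 0}, {"dx": 3.8, "dy": -1.56, "dz": 0, "twist": 0, "jaw": 0}, {"dx": 3.8, "dy": -1.56, "dz": 0, "twist": 0, "jaw": 0}, {"dx": 0, "dy": 0, "dz": 0, "twist": 0, "jaw": 0}, {"dx": 0, "dy": 0, "dz": 0, "twist": 0, "jaw": 0}]'

```text
time: 1.6
eef_pos: [0.4904, -0.3519, 0.3022]
orientation: [-3.113, -0.42, 0.001]
force: [0.5, -0.3, 0.3]
gripper_width: 0.998
grip_force: 0.0
```

```bash
cat > look.py <<'E'
from h import *
import json,sys
n=sys.argv[1]
s=arm.observe();w=arm.camera("wrist");cv2.imwrite(f"pics/{n}.png",w)
json.dump({k:np.array(s[k]).tolist() for k in("eef_pos","orientation","qpos")},open(f"{n}.json","w"))
print(s["time"],np.round(s["eef_pos"],4),np.round(s["orientation"],4),np.round(s["qpos"],3),np.round(s["force"],2))
E
python3 look.py w2; python3 -c "
from h import *
print(proj('wrist',[.553,-.335,.06],arm.observe()))"
```

```text
1.6 [ 0.4904 -0.3519  0.3022] [-3.113e+00 -4.196e-01  7.000e-04] [ 0.793  0.275 -0.311  1.378  0.083  1.502 -0.815] [ 0.47 -0.29  0.31]
[316.81762326 115.030844  ]
```

View pics/w2.png

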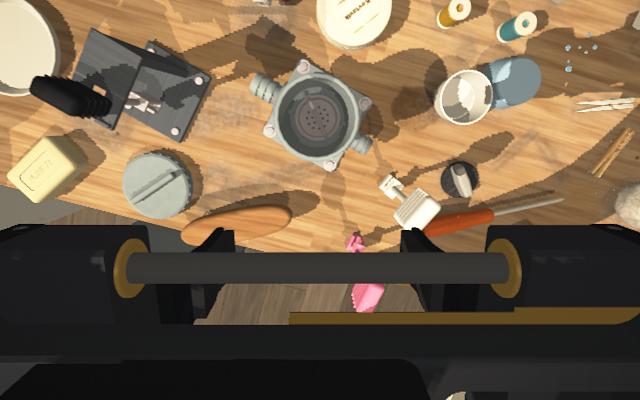

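The wrist view shows the pot at (318,118) with the basket inside, the holder at (140,85) with the black handle at (75,97), and the dish at the left edge. I'll enlarge the pot and the holder.

Run:
```python
import cv2,numpy as np
w=cv2.imread("pics/w2.png")
a=cv2.resize(w[70:170,265:375],None,fx=3.6,fy=3.6,interpolation=cv2.INTER_CUBIC)
a=cv2.convertScaleAbs(a,alpha=1.6)
b=cv2.resize(w[10:160,20:220],None,fx=2,fy=2,interpolation=cv2.INTER_CUBIC)
b=cv2.convertScaleAbs(b,alpha=1.5)
o=np.zeros((360,800,3),np.uint8);o[:,:396]=a[:,:396];o[:300,400:]=b
cv2.imwrite("pics/c3.png",o)
```

```text
(no output)
```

View pics/c3.png

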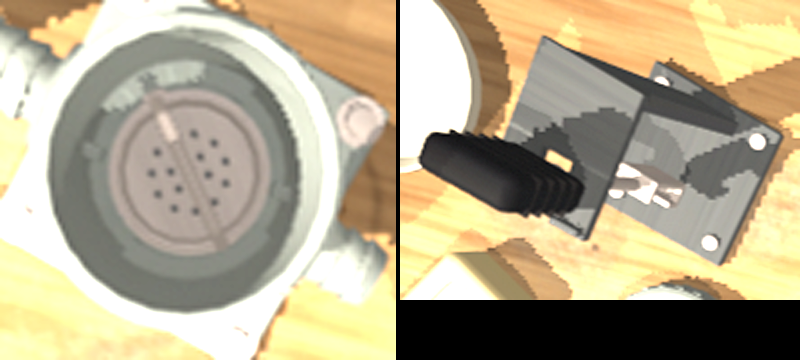

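Run:
```python
from h import *
import json
np.set_printoptions(precision=4,suppress=True)
s=json.load(open("w2.json"))
P=lambda u,v,z:onz("wrist",u,v,z,s)[:2]
C=lambda x,y,z:P(265+x/3.6,70+y/3.6,z)
H=lambda x,y,z:P(20+(x-400)/2,10+y/2,z)
a,b=C(152,95,.06),C(222,243,.06);d=b-a
print("bar",a,b,np.linalg.norm(d),"mid",(a+b)/2,"ang",np.degrees(np.arctan2(d[1],d[0])))
l,r,t,bo=C(45,170,.14),C(340,170,.14),C(192,22,.14),C(192,316,.14)
print("mouth",(l+r)/2,(t+bo)/2,np.linalg.norm(l-r),np.linalg.norm(t-bo))
print("basket floor",C(190,172,.012))
B1,B2,F=H(545,38,.14),H(645,95,.14),H(585,238,.14)
print("plate",B1,B2,F,np.linalg.norm(B1-B2),np.linalg.norm(F-B2),"xang",np.degrees(np.arctan2(*(B2-F)[::-1])),"yang",np.degrees(np.arctan2(*(B1-B2)[::-1])))
h1,h2=H(430,160,.19),H(520,190,.19);print("handle top ends",h1,h2)
# base plate corners
Q=[H(655,62,.008),H(780,135,.008),H(722,263,.008)];print("base",Q,np.degrees(np.arctan2(*(Q[1]-Q[2])[::-1])),np.degrees(np.arctan2(*(Q[0]-Q[1])[::-1])))
```

```text
bar [ 0.5716 -0.3169] [ 0.5317 -0.3519] 0.0530622991285505 mid [ 0.5516 -0.3344] ang -138.6649015229457
mouth [ 0.5525 -0.3356] [ 0.5516 -0.3357] 0.07865854476606637 0.07609947748848593
basket floor [ 0.5509 -0.3355]
plate [ 0.573  -0.1185] [ 0.5611 -0.1653] [ 0.489  -0.1461] 0.04830927030284749 0.07454380252107903 xang -14.909696993551883 yang 75.6846986331322
handle top ends [ 0.5133 -0.1119] [ 0.5111 -0.1475]
base [array([ 0.5851, -0.1003]), array([ 0.5629, -0.1856]), array([ 0.4706, -0.1626])] -13.968853833664229 75.39739083426996
```

The bar lies at about 41° (mod 180) and the pot axis is at (0.552,-0.3356), with sizes that agree. Holder yaw is about -14.5° and its seat is about (0.5145,-0.127). Next I go above the handle and turn the tool to match.

>>> move_arm --deltas '[{"dx": 1.38, "dy": -3.52, "dz": 0, "twist": 0, "jaw": 0}, {"dx": 1.38, "dy": -3.52, "dz": 0, "twist": 0, "jaw": 0}, {"dx": 1.38, "dy": -3.52, "dz": 0, "twist": 0, "jaw": 0}, {"dx": 1.38, "dy": -3.52, "dz": 0, "twist": 0, "jaw": 0}, {"dx": 1.38, "dy": -3.52, "dz": 0, "twist": 0, "jaw": 0}, {"dx": 1.38, "dy": -3.52, "dz": 0, "twist": 0, "jaw": 0}, {"dx": 0, "dy": 0, "dz": 0, "twist": -0.14, "jaw": 0}, {"dx": 0, "dy": 0, "dz": 0, "twist": -0.13, "jaw": 0}, {"dx": 0, "dy": 0, "dz": 0, "twist": -0.13, "jaw": 0}, {"dx": 0, "dy": 0, "dz": 0, "twist": -0.13, "jaw": 0}, {"dx": 0, "dy": 0, "dz": 0, "twist": -0.13, "jaw": 0}, {"dx": 0, "dy": 0, "dz": 0, "twist": -0.13, "jaw": 0}, {"dx": 0, "dy": 0, "dz": 0, "twist": -0.13, "jaw": 0}, {"dx": 0, "dy": 0, "dz": 0, "twist": -0.13, "jaw": 0}, {"dx": 0, "dy": 0, "dz": 0, "twist": 0, "jaw": 0}, {"dx": 0, "dy": 0, "dz": 0, "twist": 0, "jaw": 0}]'

```text
time: 3.25
eef_pos: [0.5139, -0.1283, 0.3026]
orientation: [2.491, 1.913, -0.0]
force: [1.2, -0.5, 0.6]
gripper_width: 0.996
grip_force: 0.0
```

```bash
python3 look.py w3
python3 - <<'E'
import cv2
w=cv2.imread("pics/w3.png")
cv2.imwrite("pics/w3c.png",cv2.convertScaleAbs(cv2.resize(w[60:260,160:480],None,fx=2.5,fy=2.5,interpolation=2),alpha=1.5))
E
```

```text
3.25 [ 0.5139 -0.1283  0.3026] [ 2.4911e+00  1.9134e+00 -4.0000e-04] [ 0.639  0.125 -0.526  1.56   0.063  1.474 -0.151] [ 1.19 -0.47  0.6 ]
```

View pics/w3c.png

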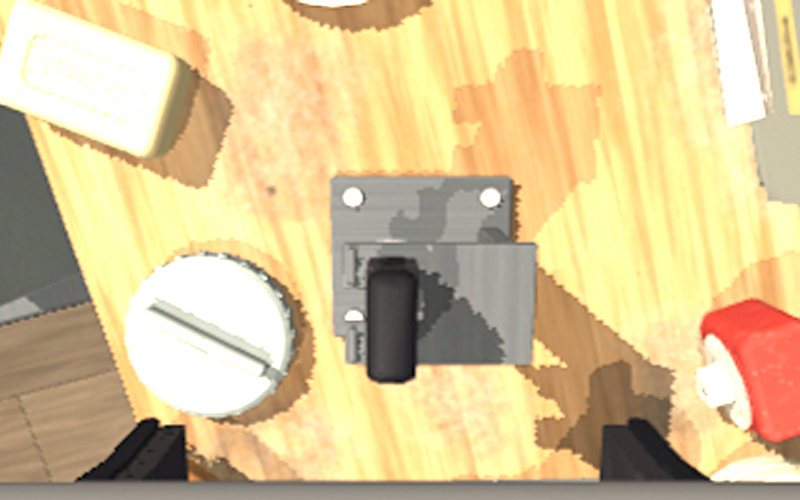

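Run:
```python
from h import *
import json
np.set_printoptions(precision=4,suppress=True)
s=json.load(open("w3.json"))
W=lambda x,y,z:onz("wrist",160+x/2.5,60+y/2.5,z,s)
R=Ro.from_rotvec(s["orientation"]).as_matrix()
ang=np.degrees(np.arctan2(R[1,0],R[0,0]));print("toolx",ang)
T=lambda p:(R.T@(p-np.array(s["eef_pos"])))
a,b=W(391,268,.19),W(391,382,.19)
print("handle top",a,b,np.linalg.norm(a-b),(a+b)/2,T((a+b)/2), "w",np.linalg.norm(W(367,330,.19)-W(416,330,.19)))
c=[W(345,243,.14),W(536,243,.14),W(532,363,.14),W(347,363,.14)]
for p in c:print(T(p))
print("bk edge",np.degrees(np.arctan2(*(c[1]-c[0])[:2][::-1])))
```

```text
toolx 75.05487718937167
handle top [ 0.5185 -0.1041  0.19  ] [ 0.5081 -0.1429  0.19  ] 0.04017224298190438 [ 0.5133 -0.1235  0.19  ] [ 0.0046 -0.0019  0.1126] w 0.016869898621181604
[ 0.0269 -0.0202  0.1626]
[0.0269 0.0554 0.1626]
[-0.0223  0.0559  0.1626]
[-0.0223 -0.0201  0.1626]
bk edge -14.950250657840787
```

Tool and holder yaw agree and the handle measures 40 × 17 mm, centred about 3.5 mm along tool x and -1 mm along y. Now I descend and grip.

>>> move_arm --deltas '[{"dx": 0.35, "dy": -0.1, "dz": 3.5, "twist": 0, "jaw": 0}, {"dx": 0, "dy": 0, "dz": 3.5, "twist": 0, "jaw": 0}, {"dx": 0, "dy": 0, "dz": 3.5, "twist": 0, "jaw": 0}, {"dx": 0, "dy": 0, "dz": 3, "twist": 0, "jaw": 0}, {"dx": 0, "dy": 0, "dz": 1.75, "twist": 0, "jaw": 0}, {"dx": 0, "dy": 0, "dz": 0, "twist": 0, "jaw": 0}, {"dx": 0, "dy": 0, "dz": 0, "twist": 0, "jaw": 255}, {"dx": 0, "dy": 0, "dz": 0, "twist": 0, "jaw": 255}, {"dx": 0, "dy": 0, "dz": 0, "twist": 0, "jaw": 255}, {"dx": 0, "dy": 0, "dz": 0, "twist": 0, "jaw": 255}, {"dx": 0, "dy": 0, "dz": 0, "twist": 0, "jaw": 255}, {"dx": 0, "dy": 0, "dz": 0, "twist": 0, "jaw": 255}]' --newtons 40

```text
time: 4.5
eef_pos: [0.5143, -0.1236, 0.1503]
orientation: [2.486, 1.921, 0.0]
force: [-0.0, 1.0, -0.1]
gripper_width: 0.54
grip_force: 0.0
```

>>> move_arm --deltas '[{"dx": 0, "dy": 0, "dz": 0, "twist": 0, "jaw": 255}, {"dx": 0, "dy": 0, "dz": 0, "twist": 0, "jaw": 255}, {"dx": 0, "dy": 0, "dz": 0, "twist": 0, "jaw": 255}, {"dx": 0, "dy": 0, "dz": 0, "twist": 0, "jaw": 255}, {"dx": 0, "dy": 0, "dz": 0, "twist": 0, "jaw": 255}, {"dx": 0, "dy": 0, "dz": 0, "twist": 0, "jaw": 255}, {"dx": 0, "dy": 0, "dz": 0, "twist": 0, "jaw": 255}]'

```text
time: 5.2
eef_pos: [0.5142, -0.1236, 0.1501]
orientation: [2.486, 1.921, 0.0]
force: [0.3, 1.2, -0.4]
gripper_width: 0.204
grip_force: 40.0
```

Gripped: the opening reads 17.7 mm. Now I lift 10 mm, go forward 45 mm and rise.

>>> move_arm --deltas '[{"dx": 0, "dy": 0, "dz": -0.5, "twist": 0, "jaw": 255}, {"dx": 0, "dy": 0, "dz": -0.5, "twist": 0, "jaw": 255}, {"dx": 0, "dy": -1.5, "dz": 0, "twist": 0, "jaw": 255}, {"dx": 0, "dy": -1.5, "dz": 0, "twist": 0, "jaw": 255}, {"dx": 0, "dy": -1.5, "dz": 0, "twist": 0, "jaw": 255}, {"dx": 0, "dy": 0, "dz": -3.5, "twist": 0, "jaw": 255}, {"dx": 0, "dy": 0, "dz": -3.5, "twist": 0, "jaw": 255}, {"dx": 0, "dy": 0, "dz": -3.5, "twist": 0, "jaw": 255}, {"dx": 0, "dy": 0, "dz": -3.5, "twist": 0, "jaw": 255}, {"dx": 0, "dy": 0, "dz": 0, "twist": 0, "jaw": 255}]'

```text
time: 6.2
eef_pos: [0.4725, -0.1122, 0.3052]
orientation: [2.481, 1.917, 0.007]
force: [0.5, 0.4, -2.0]
gripper_width: 0.204
grip_force: 40.0
```

>>> move_arm --deltas '[{"dx": -3.4, "dy": 2.49, "dz": 0, "twist": 0, "jaw": 255}, {"dx": -3.4, "dy": 2.49, "dz": 0, "twist": 0, "jaw": 255}, {"dx": -3.4, "dy": 2.49, "dz": 0, "twist": 0, "jaw": 255}, {"dx": -3.4, "dy": 2.49, "dz": 0, "twist": 0, "jaw": 255}, {"dx": -3.4, "dy": 2.49, "dz": 0, "twist": 0, "jaw": 255}, {"dx": -3.4, "dy": 2.49, "dz": 0, "twist": 0, "jaw": 255}, {"dx": 0, "dy": 0, "dz": 0, "twist": 0.14, "jaw": 255}, {"dx": 0, "dy": 0, "dz": 0, "twist": 0.14, "jaw": 255}, {"dx": 0, "dy": 0, "dz": 0, "twist": 0.14, "jaw": 255}, {"dx": 0, "dy": 0, "dz": 0, "twist": 0.14, "jaw": 255}, {"dx": 0, "dy": 0, "dz": 0, "twist": 0.03, "jaw": 255}, {"dx": 0, "dy": 0, "dz": 0, "twist": 0, "jaw": 255}, {"dx": 0, "dy": 0, "dz": 0, "twist": 0, "jaw": 255}]'

```text
time: 7.5
eef_pos: [0.5637, -0.3472, 0.2998]
orientation: [-2.935, -1.12, 0.0]
force: [0.1, 0.6, -1.6]
gripper_width: 0.203
grip_force: 40.0
```

```bash
python3 look.py w4
python3 - <<'E'
from h import *
s=arm.observe()
R=Ro.from_rotvec(s["orientation"]).as_matrix();print(np.degrees(np.arctan2(R[1,0],R[0,0])),np.round(s["torque"],3),s["gripper_width"],R[:,2].round(4))
p=np.array(s["eef_pos"])-[0,0,.121];print("hook",p,proj("wrist",p,s),proj("scene",p),proj("side",p))
sc=arm.camera("scene");sd=arm.camera("side");w=cv2.imread("pics/w4.png")
a=cv2.resize(sc[140:290,280:420],(400,428),interpolation=2);b=cv2.resize(sd[145:295,240:380],(400,428),interpolation=2)
cv2.imwrite("pics/c4.png",np.hstack([a,b]))
E
```

```text
7.5 [ 0.5637 -0.3472  0.2998] [-2.9350e+00 -1.1198e+00  4.0000e-04] [ 0.693  0.41  -0.306  1.208  0.12   1.54  -0.434] [ 0.09  0.62 -1.6 ]
41.73839932386494 [-0.031 -0.05   0.031] 0.20486835760701408 [-2.e-04  1.e-04 -1.e+00]
hook [ 0.56371011 -0.3472403   0.1789105 ] [318.24666856 192.5753503 ] [364.93607721 215.23788868] [318.85663729 228.75943078]
```

View pics/c4.png

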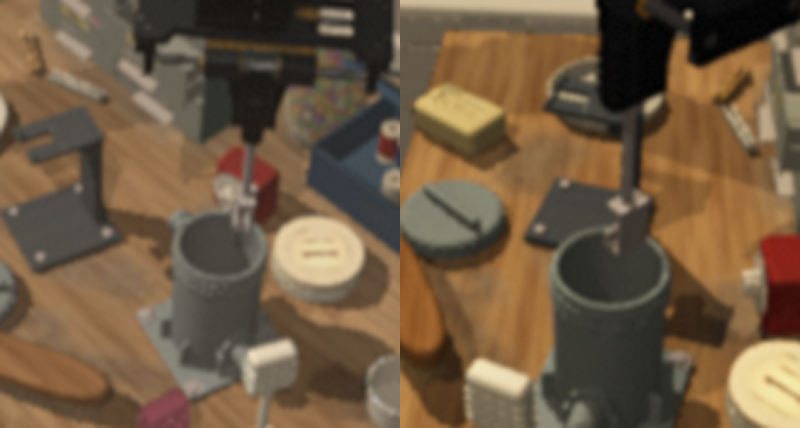

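The crops show the hook just above the pot mouth where predicted, its back plate facing the side camera, so the opening faces the bar. Descending.

>>> move_arm --deltas '[{"dx": 0, "dy": 0, "dz": 3, "twist": 0, "jaw": 255}, {"dx": 0, "dy": 0, "dz": 3, "twist": 0, "jaw": 255}, {"dx": 0, "dy": 0, "dz": 2, "twist": 0, "jaw": 255}, {"dx": 0, "dy": 0, "dz": 1.5, "twist": 0, "jaw": 255}, {"dx": 0, "dy": 0, "dz": 1, "twist": 0, "jaw": 255}, {"dx": 0, "dy": 0, "dz": 1, "twist": 0, "jaw": 255}, {"dx": 0, "dy": 0, "dz": 1, "twist": 0, "jaw": 255}, {"dx": 0, "dy": 0, "dz": 0.5, "twist": 0, "jaw": 255}, {"dx": 0, "dy": 0, "dz": 0.4, "twist": 0, "jaw": 255}, {"dx": 0, "dy": 0, "dz": 0, "twist": 0, "jaw": 255}]'

```text
time: 8.65
eef_pos: [0.5637, -0.3472, 0.1658]
orientation: [-2.937, -1.115, 0.0]
force: [-0.0, -0.4, -2.2]
gripper_width: 0.205
grip_force: 40.0
```

>>> move_arm --deltas '[{"dx": 0, "dy": -0.4, "dz": 0, "twist": 0, "jaw": 255}, {"dx": 0, "dy": -0.4, "dz": 0, "twist": 0, "jaw": 255}, {"dx": 0, "dy": -0.4, "dz": 0, "twist": 0, "jaw": 255}, {"dx": 0, "dy": -0.4, "dz": 0, "twist": 0, "jaw": 255}, {"dx": 0, "dy": 0, "dz": 0, "twist": 0, "jaw": 255}, {"dx": 0, "dy": 0, "dz": 0, "twist": 0, "jaw": 255}]'

```text
time: 9.25
eef_pos: [0.5531, -0.3353, 0.1662]
orientation: [2.937, 1.115, 0.0]
force: [1.1, 0.3, -2.1]
gripper_width: 0.208
grip_force: 40.0
```

```bash
cat > st.py <<'E'
from h import *
s=arm.observe();R=Ro.from_rotvec(s["orientation"]).as_matrix()
print(round(s["time"],2),np.round(s["eef_pos"],4),"ang",round(np.degrees(np.arctan2(R[1,0],R[0,0])),2),"F",np.round(s["force"],2),"T",np.round(s["torque"],3),"w",round(s["gripper_width"],4),s["grip_force"],"q7",round(s["qpos"][6],3))
E
python3 st.py
```

```text
9.25 [ 0.5531 -0.3353  0.1662] ang 41.59 F [ 1.1   0.29 -2.07] T [-0.042  0.031  0.011] w 0.2077 39.95551122352481 q7 -0.461
```

>>> move_arm --deltas '[{"dx": 0, "dy": 0, "dz": -0.3, "twist": 0, "jaw": 255}, {"dx": 0, "dy": 0, "dz": -0.3, "twist": 0, "jaw": 255}, {"dx": 0, "dy": 0, "dz": -0.3, "twist": 0, "jaw": 255}, {"dx": 0, "dy": 0, "dz": 0, "twist": 0, "jaw": 255}, {"dx": 0, "dy": 0, "dz": 0, "twist": 0, "jaw": 255}]' --newtons 10

```text
time: 9.75
eef_pos: [0.5532, -0.3354, 0.1752]
orientation: [2.937, 1.115, 0.0]
force: [0.1, 0.2, -1.9]
gripper_width: 0.206
grip_force: 10.0
```

```bash
python3 st.py
```

```text
9.75 [ 0.5532 -0.3354  0.1752] ang 41.58 F [ 0.14  0.23 -1.88] T [ 0.001 -0.046 -0.009] w 0.2065 9.992163354763761 q7 -0.46
```

>>> move_arm --deltas '[{"dx": 0, "dy": 0, "dz": 0, "twist": -0.06, "jaw": 255}, {"dx": 0, "dy": 0, "dz": 0, "twist": -0.06, "jaw": 255}, {"dx": 0, "dy": 0, "dz": 0, "twist": -0.06, "jaw": 255}, {"dx": 0, "dy": 0, "dz": 0, "twist": -0.06, "jaw": 255}, {"dx": 0, "dy": 0, "dz": 0, "twist": -0.06, "jaw": 255}, {"dx": 0, "dy": 0, "dz": 0, "twist": -0.06, "jaw": 255}, {"dx": 0, "dy": 0, "dz": 0, "twist": -0.06, "jaw": 255}, {"dx": 0, "dy": 0, "dz": 0, "twist": 0, "jaw": 255}]' --newtons 6

```text
time: 10.55
eef_pos: [0.5531, -0.3353, 0.1749]
orientation: [-2.639, -1.704, 0.0]
force: [1.2, 0.4, -2.7]
gripper_width: 0.208
grip_force: 6.0
```

```bash
python3 st.py
```

```text
10.55 [ 0.5531 -0.3353  0.1749] ang 65.7 F [ 1.16  0.42 -2.66] T [-0.023 -0.071  0.022] w 0.2079 5.992980702139903 q7 -0.059
```

>>> move_arm --deltas '[{"dx": 0, "dy": 0, "dz": 0, "twist": -0.04, "jaw": 255}, {"dx": 0, "dy": 0, "dz": 0, "twist": -0.04, "jaw": 255}, {"dx": 0, "dy": 0, "dz": 0, "twist": 0, "jaw": 255}]'

```text
time: 10.85
eef_pos: [0.5531, -0.3353, 0.1749]
orientation: [-2.571, -1.806, 0.0]
force: [-0.3, 0.6, -2.2]
gripper_width: 0.207
grip_force: 6.0
```

```bash
python3 st.py
```

```text
10.85 [ 0.5531 -0.3353  0.1749] ang 70.18 F [-0.26  0.6  -2.19] T [ 0.046 -0.026 -0.023] w 0.2066 5.9933181933593005 q7 0.016
```

>>> move_arm --deltas '[{"dx": 0, "dy": 0, "dz": 0, "twist": -0.03, "jaw": 255}, {"dx": 0, "dy": 0, "dz": 0, "twist": -0.03, "jaw": 255}, {"dx": 0, "dy": 0, "dz": 0, "twist": 0, "jaw": 255}]'

```text
time: 11.15
eef_pos: [0.5531, -0.3353, 0.175]
orientation: [2.514, 1.885, -0.0]
force: [0.8, 1.0, -1.5]
gripper_width: 0.208
grip_force: 6.0
```

```bash
python3 st.py
```

```text
11.15 [ 0.5531 -0.3353  0.175 ] ang 73.73 F [ 0.76  1.   -1.51] T [-0.023 -0.035 -0.044] w 0.2078 5.993620637746062 q7 0.075
```

>>> move_arm --deltas '[{"dx": 0, "dy": 0, "dz": 0, "twist": -0.03, "jaw": 255}, {"dx": 0, "dy": 0, "dz": 0, "twist": -0.03, "jaw": 255}, {"dx": 0, "dy": 0, "dz": 0, "twist": 0, "jaw": 255}]'

```text
time: 11.45
eef_pos: [0.5532, -0.3353, 0.1751]
orientation: [2.455, 1.96, 0.0]
force: [-0.2, 0.2, -2.5]
gripper_width: 0.203
grip_force: 6.0
```

```bash
python3 st.py
```

```text
11.45 [ 0.5532 -0.3353  0.1751] ang 77.19 F [-0.16  0.2  -2.54] T [ 0.001 -0.056 -0.027] w 0.2034 5.993355417740531 q7 0.132
```

>>> move_arm --deltas '[{"dx": 0, "dy": 0, "dz": 0, "twist": -0.03, "jaw": 255}, {"dx": 0, "dy": 0, "dz": 0, "twist": -0.03, "jaw": 255}, {"dx": 0, "dy": 0, "dz": 0, "twist": 0, "jaw": 255}]'

```text
time: 11.75
eef_pos: [0.5531, -0.3354, 0.1751]
orientation: [2.395, 2.033, 0.0]
force: [0.9, -0.2, -2.3]
gripper_width: 0.207
grip_force: 6.0
```

```bash
python3 st.py
```

```text
11.75 [ 0.5531 -0.3354  0.1751] ang 80.64 F [ 0.9  -0.22 -2.34] T [-0.04  -0.041 -0.014] w 0.2072 5.993440276652109 q7 0.189
```

>>> move_arm --deltas '[{"dx": 0, "dy": 0, "dz": 0, "twist": -0.03, "jaw": 255}, {"dx": 0, "dy": 0, "dz": 0, "twist": -0.03, "jaw": 255}, {"dx": 0, "dy": 0, "dz": 0, "twist": 0, "jaw": 255}]'

```text
time: 12.05
eef_pos: [0.5531, -0.3353, 0.1751]
orientation: [2.333, 2.104, 0.0]
force: [-0.3, 0.1, -1.4]
gripper_width: 0.203
grip_force: 6.0
```

```bash
python3 st.py
```

```text
12.05 [ 0.5531 -0.3353  0.1751] ang 84.08 F [-0.3   0.08 -1.37] T [-0.011 -0.074 -0.028] w 0.2032 5.993427682842594 q7 0.246
```

>>> move_arm --deltas '[{"dx": 0, "dy": 0, "dz": 0, "twist": -0.03, "jaw": 255}, {"dx": 0, "dy": 0, "dz": 0, "twist": -0.03, "jaw": 255}, {"dx": 0, "dy": 0, "dz": 0, "twist": 0, "jaw": 255}]'

```text
time: 12.35
eef_pos: [0.5532, -0.3353, 0.1751]
orientation: [2.269, 2.173, 0.0]
force: [-0.5, -0.7, -1.5]
gripper_width: 0.207
grip_force: 6.0
```

```bash
python3 st.py
```

```text
12.35 [ 0.5532 -0.3353  0.1751] ang 87.52 F [-0.5  -0.71 -1.53] T [ 0.022 -0.164  0.004] w 0.2075 5.993369694042485 q7 0.303
```

>>> move_arm --deltas '[{"dx": 0, "dy": 0, "dz": 0, "twist": -0.03, "jaw": 255}, {"dx": 0, "dy": 0, "dz": 0, "twist": -0.02, "jaw": 255}, {"dx": 0, "dy": 0, "dz": 0, "twist": 0, "jaw": 255}]'

```text
time: 12.65
eef_pos: [0.5532, -0.3353, 0.1751]
orientation: [2.215, 2.228, 0.0]
force: [-0.6, 0.4, -1.8]
gripper_width: 0.211
grip_force: 6.0
```

```bash
python3 st.py
```

```text
12.65 [ 0.5532 -0.3353  0.1751] ang 90.35 F [-0.57  0.38 -1.77] T [-0.03  -0.078  0.091] w 0.2108 5.993447836954147 q7 0.35
```

>>> move_arm --deltas '[{"dx": 0, "dy": 0, "dz": 0, "twist": 0, "jaw": 255}]'

```text
time: 12.75
eef_pos: [0.5532, -0.3353, 0.1751]
orientation: [2.216, 2.227, 0.0]
force: [-0.7, 0.6, -2.6]
gripper_width: 0.207
grip_force: 6.0
```

```bash
python3 st.py
```

```text
12.75 [ 0.5532 -0.3353  0.1751] ang 90.28 F [-0.73  0.59 -2.62] T [-0.001 -0.1    0.027] w 0.2071 5.993757207761519 q7 0.349
```

>>> move_arm --deltas '[{"dx": 0, "dy": 0, "dz": 0, "twist": -0.03, "jaw": 255}, {"dx": 0, "dy": 0, "dz": 0, "twist": 0, "jaw": 255}]'

```text
time: 12.95
eef_pos: [0.5532, -0.3353, 0.1751]
orientation: [2.18, 2.262, -0.0]
force: [0.6, 0.2, -2.2]
gripper_width: 0.209
grip_force: 6.0
```

```bash
python3 st.py
```

```text
12.95 [ 0.5532 -0.3353  0.1751] ang 92.1 F [ 0.57  0.2  -2.16] T [-0.03  -0.115 -0.015] w 0.2088 5.993395127006806 q7 0.379
```

>>> move_arm --deltas '[{"dx": 0, "dy": 0, "dz": 0, "twist": -0.03, "jaw": 255}, {"dx": 0, "dy": 0, "dz": 0, "twist": -0.03, "jaw": 255}, {"dx": 0, "dy": 0, "dz": 0, "twist": 0, "jaw": 255}]'

```text
time: 13.25
eef_pos: [0.5529, -0.3354, 0.175]
orientation: [-2.111, -2.326, 0.001]
force: [-0.9, -0.7, -1.1]
gripper_width: 0.209
grip_force: 6.0
```

```bash
python3 st.py
```

```text
13.25 [ 0.5529 -0.3354  0.175 ] ang 95.53 F [-0.91 -0.69 -1.07] T [ 0.011  0.257 -0.071] w 0.2086 6.0089269682066515 q7 0.436
```

>>> move_arm --deltas '[{"dx": 0, "dy": 0, "dz": 0, "twist": 0, "jaw": 255}, {"dx": 0, "dy": 0, "dz": 0, "twist": 0, "jaw": 255}]'

```text
time: 13.45
eef_pos: [0.553, -0.3354, 0.175]
orientation: [-2.114, -2.324, 0.0]
force: [-1.5, 0.1, -1.3]
gripper_width: 0.21
grip_force: 6.0
```

```bash
python3 st.py
```

```text
13.45 [ 0.553  -0.3354  0.175 ] ang 95.42 F [-1.49  0.06 -1.28] T [0.039 0.404 0.002] w 0.2102 6.0128032748252735 q7 0.435
```

>>> move_arm --deltas '[{"dx": 0, "dy": 0, "dz": 0, "twist": -0.02, "jaw": 255}, {"dx": 0, "dy": 0, "dz": 0, "twist": 0, "jaw": 255}]'

```text
time: 13.65
eef_pos: [0.5531, -0.3353, 0.1751]
orientation: [2.089, 2.346, -0.0]
force: [-1.2, 0.2, -2.3]
gripper_width: 0.21
grip_force: 6.0
```

```bash
python3 st.py
```

```text
13.65 [ 0.5531 -0.3353  0.1751] ang 96.65 F [-1.19  0.24 -2.34] T [-0.038  0.342 -0.088] w 0.2099 6.031302960491303 q7 0.455
```

>>> move_arm --deltas '[{"dx": 0, "dy": 0, "dz": 0, "twist": -0.02, "jaw": 255}, {"dx": 0, "dy": 0, "dz": 0, "twist": 0, "jaw": 255}]'

```text
time: 13.85
eef_pos: [0.5532, -0.3352, 0.1751]
orientation: [2.065, 2.367, 0.0]
force: [-1.3, 0.4, -2.2]
gripper_width: 0.207
grip_force: 6.1
```

```bash
python3 st.py
```

```text
13.85 [ 0.5532 -0.3352  0.1751] ang 97.8 F [-1.3   0.41 -2.21] T [ 0.067  0.26  -0.147] w 0.2072 6.067703968656133 q7 0.474
```

>>> move_arm --deltas '[{"dx": 0, "dy": 0, "dz": 0, "twist": -0.02, "jaw": 255}, {"dx": 0, "dy": 0, "dz": 0, "twist": 0, "jaw": 255}]'

```text
time: 14.05
eef_pos: [0.5532, -0.3352, 0.1751]
orientation: [2.041, 2.388, 0.0]
force: [-0.7, 0.9, -1.4]
gripper_width: 0.214
grip_force: 6.1
```

```bash
python3 st.py
```

```text
14.05 [ 0.5532 -0.3352  0.1751] ang 98.95 F [-0.73  0.93 -1.4 ] T [ 0.151  0.214 -0.139] w 0.214 6.126041642795883 q7 0.493
```

Tz has gone steadily to about -0.15 N·m: that is the stop. I back off 3°, firm the grip, and start lifting gently.

>>> move_arm --deltas '[{"dx": 0, "dy": 0, "dz": 0, "twist": 0.03, "jaw": 255}, {"dx": 0, "dy": 0, "dz": 0, "twist": 0.02, "jaw": 255}, {"dx": 0, "dy": 0, "dz": 0, "twist": 0, "jaw": 255}]'

```text
time: 14.35
eef_pos: [0.5532, -0.3354, 0.1751]
orientation: [2.103, 2.333, -0.0]
force: [-1.5, 0.3, -2.8]
gripper_width: 0.208
grip_force: 5.9
```

>>> move_arm --deltas '[{"dx": 0, "dy": 0, "dz": 0, "twist": 0, "jaw": 255}, {"dx": 0, "dy": 0, "dz": -0.15, "twist": 0, "jaw": 255}, {"dx": 0, "dy": 0, "dz": -0.15, "twist": 0, "jaw": 255}, {"dx": 0, "dy": 0, "dz": -0.1, "twist": 0, "jaw": 255}, {"dx": 0, "dy": 0, "dz": 0, "twist": 0, "jaw": 255}]' --newtons 30

```text
time: 14.85
eef_pos: [0.5533, -0.3352, 0.1792]
orientation: [2.101, 2.335, 0.0]
force: [0.5, 0.3, -3.0]
gripper_width: 0.205
grip_force: 29.7
```

```bash
python3 st.py
```

```text
14.85 [ 0.5533 -0.3352  0.1792] ang 96.03 F [ 0.48  0.27 -2.98] T [ 0.082 -0.054 -0.06 ] w 0.2053 29.72544703166932 q7 0.445
```

>>> move_arm --deltas '[{"dx": 0, "dy": 0, "dz": -0.1, "twist": 0, "jaw": 255}, {"dx": 0, "dy": 0, "dz": -0.1, "twist": 0, "jaw": 255}, {"dx": 0, "dy": 0, "dz": 0, "twist": 0, "jaw": 255}]'

```text
time: 15.15
eef_pos: [0.5532, -0.3354, 0.1812]
orientation: [2.102, 2.335, 0.0]
force: [-0.3, 0.3, -4.0]
gripper_width: 0.202
grip_force: 29.7
```

```bash
python3 st.py
```

```text
15.15 [ 0.5532 -0.3354  0.1812] ang 96.02 F [-0.25  0.28 -3.99] T [ 0.069 -0.051 -0.051] w 0.2024 29.72537469584495 q7 0.446
```

>>> move_arm --deltas '[{"dx": 0, "dy": 0, "dz": -0.1, "twist": 0, "jaw": 255}, {"dx": 0, "dy": 0, "dz": -0.1, "twist": 0, "jaw": 255}, {"dx": 0, "dy": 0, "dz": 0, "twist": 0, "jaw": 255}]'

```text
time: 15.45
eef_pos: [0.5532, -0.3353, 0.1833]
orientation: [2.102, 2.335, 0.0]
force: [-0.7, -0.1, -3.5]
gripper_width: 0.205
grip_force: 29.7
```

```bash
python3 st.py
```

```text
15.45 [ 0.5532 -0.3353  0.1833] ang 96.02 F [-0.67 -0.09 -3.51] T [-0.035 -0.016 -0.069] w 0.2051 29.72525862045586 q7 0.446
```

The vertical force holds at 3.5 N, the weight of rod plus basket, so it is free. Lifting on.

>>> move_arm --deltas '[{"dx": 0, "dy": 0, "dz": -0.4, "twist": 0, "jaw": 255}, {"dx": 0, "dy": 0, "dz": -0.4, "twist": 0, "jaw": 255}, {"dx": 0, "dy": 0, "dz": -0.6, "twist": 0, "jaw": 255}, {"dx": 0, "dy": 0, "dz": -0.6, "twist": 0, "jaw": 255}, {"dx": 0, "dy": 0, "dz": 0, "twist": 0, "jaw": 255}]'

```text
time: 15.95
eef_pos: [0.5537, -0.3356, 0.2046]
orientation: [2.1, 2.333, 0.001]
force: [0.4, -0.8, -3.2]
gripper_width: 0.211
grip_force: 29.7
```

```bash
python3 st.py
```

```text
15.95 [ 0.5537 -0.3356  0.2046] ang 96.02 F [ 0.44 -0.75 -3.25] T [-0.012 -0.14   0.017] w 0.2113 29.717317996546626 q7 0.451
```

>>> move_arm --deltas '[{"dx": 0, "dy": 0, "dz": -0.6, "twist": 0, "jaw": 255}, {"dx": 0, "dy": 0, "dz": -0.8, "twist": 0, "jaw": 255}, {"dx": 0, "dy": 0, "dz": -1, "twist": 0, "jaw": 255}, {"dx": 0, "dy": 0, "dz": -1, "twist": 0, "jaw": 255}, {"dx": 0, "dy": 0, "dz": 0, "twist": 0, "jaw": 255}]'

```text
time: 16.45
eef_pos: [0.554, -0.3356, 0.2393]
orientation: [2.1, 2.333, 0.001]
force: [-0.1, -0.6, -2.6]
gripper_width: 0.205
grip_force: 29.7
```

```bash
python3 st.py
```

```text
16.45 [ 0.554  -0.3356  0.2393] ang 96.01 F [-0.07 -0.61 -2.64] T [ 0.046 -0.092 -0.015] w 0.205 29.718016516417265 q7 0.458
```

>>> move_arm --deltas '[{"dx": 0, "dy": 0, "dz": -1.5, "twist": 0, "jaw": 255}, {"dx": 0, "dy": 0, "dz": -1.5, "twist": 0, "jaw": 255}, {"dx": 0, "dy": 0, "dz": -1.5, "twist": 0, "jaw": 255}, {"dx": 0, "dy": 0, "dz": -1.5, "twist": 0, "jaw": 255}, {"dx": 0, "dy": 0, "dz": -1.5, "twist": 0, "jaw": 255}, {"dx": 0, "dy": 0, "dz": -1.5, "twist": 0, "jaw": 255}, {"dx": 0, "dy": 0, "dz": -1.5, "twist": 0, "jaw": 255}, {"dx": 0, "dy": 0, "dz": -0.5, "twist": 0, "jaw": 255}, {"dx": 0, "dy": 0, "dz": 0, "twist": 0, "jaw": 255}, {"dx": 0, "dy": 0, "dz": 0, "twist": 0, "jaw": 255}, {"dx": 0, "dy": 0, "dz": 0, "twist": 0, "jaw": 255}]'

```text
time: 17.55
eef_pos: [0.5529, -0.3353, 0.3461]
orientation: [-2.101, -2.334, 0.001]
force: [0.1, -0.1, -3.6]
gripper_width: 0.209
grip_force: 29.7
```

```bash
python3 st.py; python3 look.py w5
python3 - <<'E'
from h import *
s=arm.observe()
p=np.array(s["eef_pos"])
cs=proj("scene",p-[0,0,.16]).astype(int);cd=proj("side",p-[0,0,.16]).astype(int);print(cs,cd)
a,b=[cv2.resize(arm.camera(n)[c[1]-55:c[1]+55,c[0]-55:c[0]+55],(270,270),interpolation=2) for n,c in(("scene",cs),("side",cd))]
w=cv2.resize(cv2.imread("pics/w5.png")[90:300,215:425],(260,270))
# dish by wrist/scene/side: brightness ellipse
cv2.imwrite("pics/c5.png",np.hstack([a,b,w]))
E
```

```text
17.55 [ 0.5529 -0.3353  0.3461] ang 96.02 F [ 0.06 -0.12 -3.64] T [-0.025 -0.078  0.001] w 0.2091 29.718630239367485 q7 0.472
17.55 [ 0.5529 -0.3353  0.3461] [-2.1009e+00 -2.3340e+00  6.0000e-04] [ 0.794  0.393 -0.469  1.155  0.174  1.633  0.472] [ 0.06 -0.12 -3.64]
[358 212] [313 221]
```

View pics/c5.png

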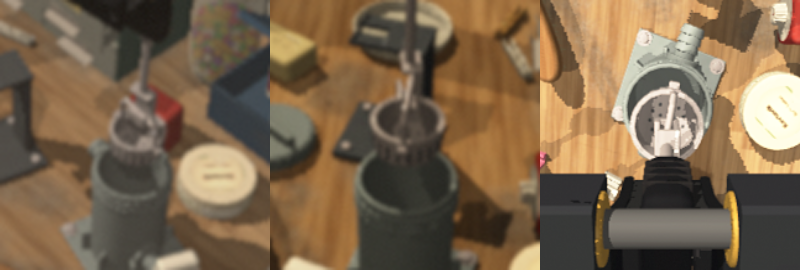

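The basket hangs upright on the hook, its underside about 175 mm up, clear of the pot. I carry it toward the dish, ramping the speed, and look at the dish on the way.

>>> move_arm --deltas '[{"dx": 0.7, "dy": 0, "dz": -0.5, "twist": 0, "jaw": 255}, {"dx": 1.4, "dy": 0.1, "dz": -0.5, "twist": 0, "jaw": 255}, {"dx": 2, "dy": 0.2, "dz": 0, "twist": 0, "jaw": 255}, {"dx": 2.5, "dy": 0.2, "dz": 0, "twist": 0, "jaw": 255}, {"dx": 2.5, "dy": 0.2, "dz": 0, "twist": 0, "jaw": 255}, {"dx": 2.5, "dy": 0.2, "dz": 0, "twist": 0, "jaw": 255}, {"dx": 2.5, "dy": 0.2, "dz": 0, "twist": 0, "jaw": 255}, {"dx": 2.5, "dy": 0.2, "dz": 0, "twist": 0, "jaw": 255}, {"dx": 2.5, "dy": 0.2, "dz": 0, "twist": 0, "jaw": 255}, {"dx": 2.5, "dy": 0.2, "dz": 0, "twist": 0, "jaw": 255}, {"dx": 2, "dy": 0.1, "dz": 0, "twist": 0, "jaw": 255}, {"dx": 1.3, "dy": 0, "dz": 0, "twist": 0, "jaw": 255}, {"dx": 0.6, "dy": 0, "dz": 0, "twist": 0, "jaw": 255}, {"dx": 0, "dy": 0, "dz": 0, "twist": 0, "jaw": 255}, {"dx": 0, "dy": 0, "dz": 0, "twist": 0, "jaw": 255}]'

```text
time: 19.2
eef_pos: [0.5442, -0.0808, 0.357]
orientation: [2.103, 2.334, -0.001]
force: [0.5, -0.5, -3.2]
gripper_width: 0.208
grip_force: 29.7
```

```bash
python3 st.py; python3 look.py w6
python3 - <<'E'
from h import *
import json
np.set_printoptions(precision=4,suppress=True)
s=json.load(open("w6.json"));w=cv2.imread("pics/w6.png")
print("pred",proj("wrist",[.535,.065,.016],s))
def ell(img,n,s,c,r=60):
    hsv=cv2.cvtColor(img,cv2.COLOR_BGR2HSV);m=((hsv[...,1]<75)&(hsv[...,2]>110)).astype(np.uint8)
    cs,_=cv2.findContours(m,cv2.RETR_EXTERNAL,cv2.CHAIN_APPROX_NONE)
    for k in cs:
        if cv2.contourArea(k)<250: continue
        b=cv2.minEnclosingCircle(k)
        if np.hypot(b[0][0]-c[0],b[0][1]-c[1])<r:
            h=cv2.convexHull(k)[:,0,:]
            P=np.array([onz(n,*q,.016,s)[:2] for q in cv2.convexHull(k)[:,0,:].astype(float)])
            A=np.c_[2*P,np.ones(len(P))];x=np.linalg.lstsq(A,(P**2).sum(1),rcond=None)[0]
            print(n,cv2.contourArea(k),b,"circle",x[:2],"r",np.sqrt(x[2]+x[0]**2+x[1]**2),"resid",np.std(np.linalg.norm(P-x[:2],axis=1)))
ell(w,"wrist",s,proj("wrist",[.535,.065,.016],s),100)
ell(cv2.imread("pics/scene.png"),"scene",None,(264,181))
cv2.imwrite("pics/w6c.png",w)
E
```

```text
19.2 [ 0.5442 -0.0808  0.357 ] ang 95.95 F [ 0.52 -0.54 -3.22] T [-0.05  -0.083  0.033] w 0.208 29.718065969645977 q7 0.092
19.2 [ 0.5442 -0.0808  0.357 ] [ 2.1029e+00  2.3335e+00 -8.0000e-04] [ 0.59   0.179 -0.611  1.4    0.103  1.595  0.092] [ 0.52 -0.54 -3.22]
pred [322.1724  58.4844]
wrist 367.5 ((411.5, 101.0), 25.045059204101562) circle [0.6718 0.0199] r 0.030176775458675163 resid 0.010318838492291649
wrist 6270.5 ((320.0, 54.54838562011719), 46.720035552978516) circle [0.5328 0.068 ] r 0.061770803892107186 resid 0.00024095619015246082
scene 831.0 ((262.5, 179.5), 19.65970230102539) circle [0.5301 0.0632] r 0.06240185013211679 resid 0.0006352644552954641
```

The dish circle fits at (0.5328,0.0680) with r 61.8 mm, against 62 mm given. I go there and lower.

>>> move_arm --deltas '[{"dx": 0.7, "dy": 0, "dz": 0, "twist": 0, "jaw": 255}, {"dx": 1.5, "dy": 0.1, "dz": 0, "twist": 0, "jaw": 255}, {"dx": 2.2, "dy": 0.1, "dz": 0, "twist": 0, "jaw": 255}, {"dx": 2.5, "dy": 0, "dz": 0, "twist": 0, "jaw": 255}, {"dx": 2.5, "dy": 0.1, "dz": 0, "twist": 0, "jaw": 255}, {"dx": 2.5, "dy": 0.1, "dz": 0, "twist": 0, "jaw": 255}, {"dx": 1.6, "dy": 0, "dz": 0, "twist": 0, "jaw": 255}, {"dx": 1, "dy": 0, "dz": 0, "twist": 0, "jaw": 255}, {"dx": 0.4, "dy": 0, "dz": 0.5, "twist": 0, "jaw": 255}, {"dx": 0, "dy": 0, "dz": 1.5, "twist": 0, "jaw": 255}, {"dx": 0, "dy": 0, "dz": 2.3, "twist": 0, "jaw": 255}, {"dx": 0, "dy": 0, "dz": 2.5, "twist": 0, "jaw": 255}, {"dx": 0, "dy": 0, "dz": 2.5, "twist": 0, "jaw": 255}, {"dx": 0, "dy": 0, "dz": 2.5, "twist": 0, "jaw": 255}, {"dx": 0, "dy": 0, "dz": 1.5, "twist": 0, "jaw": 255}, {"dx": 0, "dy": 0, "dz": 1.2, "twist": 0, "jaw": 255}, {"dx": 0, "dy": 0, "dz": 0.8, "twist": 0, "jaw": 255}, {"dx": 0, "dy": 0, "dz": 0.5, "twist": 0, "jaw": 255}, {"dx": 0, "dy": 0, "dz": 0.5, "twist": 0, "jaw": 255}, {"dx": 0, "dy": 0, "dz": 0, "twist": 0, "jaw": 255}]'

```text
time: 21.25
eef_pos: [0.5327, 0.0687, 0.1939]
orientation: [2.102, 2.335, -0.0]
force: [-0.2, -0.4, -3.0]
gripper_width: 0.201
grip_force: 29.7
```

```bash
python3 st.py
```

```text
21.25 [0.5327 0.0687 0.1939] ang 96.02 F [-0.2  -0.41 -2.99] T [-0.038 -0.124  0.034] w 0.2008 29.718468049541116 q7 -0.226
```

>>> move_arm --deltas '[{"dx": 0, "dy": 0, "dz": 0.3, "twist": 0, "jaw": 255}, {"dx": 0, "dy": 0, "dz": 0.3, "twist": 0, "jaw": 255}, {"dx": 0, "dy": 0, "dz": 0.3, "twist": 0, "jaw": 255}, {"dx": 0, "dy": 0, "dz": 0.3, "twist": 0, "jaw": 255}, {"dx": 0, "dy": 0, "dz": 0.2, "twist": 0, "jaw": 255}, {"dx": 0, "dy": 0, "dz": 0.2, "twist": 0, "jaw": 255}, {"dx": 0, "dy": 0, "dz": 0.1, "twist": 0, "jaw": 255}, {"dx": 0, "dy": 0, "dz": 0.1, "twist": 0, "jaw": 255}, {"dx": 0, "dy": 0, "dz": 0.1, "twist": 0, "jaw": 255}, {"dx": 0, "dy": 0, "dz": 0.1, "twist": 0, "jaw": 255}, {"dx": 0, "dy": 0, "dz": 0.1, "twist": 0, "jaw": 255}, {"dx": 0, "dy": 0, "dz": 0, "twist": 0, "jaw": 255}, {"dx": 0, "dy": 0, "dz": 0, "twist": 0, "jaw": 255}]'

```text
time: 22.55
eef_pos: [0.5328, 0.0688, 0.1731]
orientation: [2.102, 2.335, 0.0]
force: [0.0, 0.3, -2.4]
gripper_width: 0.206
grip_force: 29.7
```

```bash
python3 st.py
```

```text
22.55 [0.5328 0.0688 0.1731] ang 96.02 F [ 0.03  0.34 -2.37] T [ 0.009 -0.254 -0.042] w 0.2059 29.72046540118754 q7 -0.237
```

The force is back to the rod's weight, so the basket stands. Lowering the hook 10 mm off the bar.

>>> move_arm --deltas '[{"dx": 0, "dy": 0, "dz": 0.2, "twist": 0, "jaw": 255}, {"dx": 0, "dy": 0, "dz": 0.2, "twist": 0, "jaw": 255}, {"dx": 0, "dy": 0, "dz": 0.2, "twist": 0, "jaw": 255}, {"dx": 0, "dy": 0, "dz": 0.2, "twist": 0, "jaw": 255}, {"dx": 0, "dy": 0, "dz": 0.25, "twist": 0, "jaw": 255}, {"dx": 0, "dy": 0, "dz": 0, "twist": 0, "jaw": 255}]'

```text
time: 23.15
eef_pos: [0.5325, 0.0687, 0.1621]
orientation: [-2.102, -2.335, 0.001]
force: [0.9, 0.3, -2.1]
gripper_width: 0.205
grip_force: 29.7
```

```bash
python3 st.py
```

```text
23.15 [0.5325 0.0687 0.1621] ang 96.02 F [ 0.94  0.35 -2.14] T [-0.101 -0.206 -0.043] w 0.205 29.72097834572196 q7 -0.243
```

>>> move_arm --deltas '[{"dx": 0, "dy": 0.3, "dz": 0, "twist": 0, "jaw": 255}, {"dx": 0, "dy": 0.3, "dz": 0, "twist": 0, "jaw": 255}, {"dx": 0, "dy": 0, "dz": 0, "twist": 0, "jaw": 255}]'

```text
time: 23.45
eef_pos: [0.539, 0.0694, 0.1626]
orientation: [-2.102, -2.335, -0.0]
force: [0.6, 0.0, -0.9]
gripper_width: 0.208
grip_force: 29.7
```

```bash
python3 st.py
```

```text
23.45 [0.539  0.0694 0.1626] ang 96.01 F [ 0.63  0.04 -0.95] T [ 0.005 -0.143 -0.019] w 0.2077 29.718847470358014 q7 -0.248
```

>>> move_arm --deltas '[{"dx": 0, "dy": 0.4, "dz": 0, "twist": 0, "jaw": 255}, {"dx": 0, "dy": 0.4, "dz": 0, "twist": 0, "jaw": 255}, {"dx": 0, "dy": 0.3, "dz": 0, "twist": 0, "jaw": 255}, {"dx": 0, "dy": 0, "dz": 0, "twist": 0, "jaw": 255}, {"dx": 0, "dy": 0, "dz": -0.5, "twist": 0, "jaw": 255}, {"dx": 0, "dy": 0, "dz": -0.5, "twist": 0, "jaw": 255}, {"dx": 0, "dy": 0, "dz": 0, "twist": 0, "jaw": 255}]'

```text
time: 24.15
eef_pos: [0.55, 0.0707, 0.1736]
orientation: [2.101, 2.334, 0.002]
force: [-0.0, -1.0, -1.5]
gripper_width: 0.204
grip_force: 29.7
```

```bash
python3 st.py
```

```text
24.15 [0.55   0.0707 0.1736] ang 96.02 F [-0.04 -0.97 -1.51] T [-0.02  -0.126  0.085] w 0.2042 29.718670486472547 q7 -0.25
```

>>> move_arm --deltas '[{"dx": 0, "dy": 0, "dz": -1, "twist": 0, "jaw": 255}, {"dx": 0, "dy": 0, "dz": -2, "twist": 0, "jaw": 255}, {"dx": 0, "dy": 0, "dz": -3, "twist": 0, "jaw": 255}, {"dx": 0, "dy": 0, "dz": -3.5, "twist": 0, "jaw": 255}, {"dx": 0, "dy": 0, "dz": -3.6, "twist": 0, "jaw": 255}, {"dx": 0, "dy": 0, "dz": 0, "twist": 0.122, "jaw": 255}, {"dx": 0, "dy": 0, "dz": 0, "twist": 0.122, "jaw": 255}, {"dx": 0, "dy": 0, "dz": 0, "twist": 0.122, "jaw": 255}, {"dx": -2.8, "dy": -0.42, "dz": 0, "twist": 0, "jaw": 255}, {"dx": -2.8, "dy": -0.42, "dz": 0, "twist": 0, "jaw": 255}, {"dx": -2.8, "dy": -0.42, "dz": 0, "twist": 0, "jaw": 255}, {"dx": -2.8, "dy": -0.42, "dz": 0, "twist": 0, "jaw": 255}, {"dx": -2.8, "dy": -0.42, "dz": 0, "twist": 0, "jaw": 255}, {"dx": -2.8, "dy": -0.42, "dz": 0, "twist": 0, "jaw": 255}, {"dx": -2.8, "dy": -0.42, "dz": 0, "twist": 0, "jaw": 255}, {"dx": 0, "dy": 0, "dz": 0, "twist": 0, "jaw": 255}, {"dx": 0, "dy": 0, "dz": 0, "twist": 0, "jaw": 255}]'

```text
time: 25.85
eef_pos: [0.4705, -0.1112, 0.3042]
orientation: [2.492, 1.912, 0.001]
force: [-0.7, 0.2, -2.2]
gripper_width: 0.204
grip_force: 29.9
```

```bash
python3 st.py
python3 - <<'E'
from h import *
s=arm.observe()
c1=proj("scene",[.533,.068,.03]).astype(int);c2=proj("side",[.533,.068,.03]).astype(int)
w=arm.camera("wrist");a,b=arm.camera("scene"),arm.camera("side")
f=lambda i,c:cv2.resize(i[max(c[1]-45,0):c[1]+45,c[0]-45:c[0]+45],(270,270),interpolation=2)
W=cv2.resize(w[:270,150:410],(260,270))
cv2.imwrite("pics/c6.png",np.hstack([f(a,c1),f(b,c2),W]));print(c1,c2,proj("wrist",[.533,.068,.03],s))
E
```

```text
25.85 [ 0.4705 -0.1112  0.3042] ang 74.99 F [-0.66  0.2  -2.16] T [ 0.016 -0.129  0.027] w 0.204 29.86954055260867 q7 -0.124
[261 175] [310 172] [329.66262265   9.95312996]
```

View pics/c6.png

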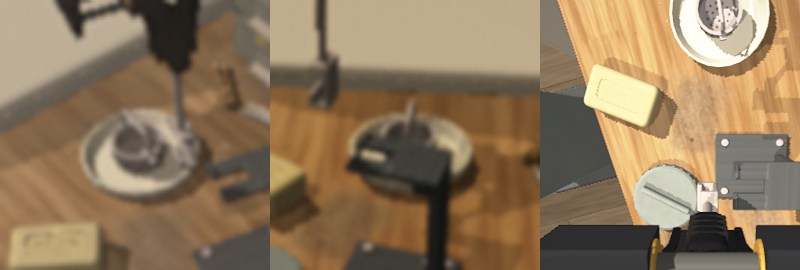

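The basket stands upright near the middle of the dish, and the hook is free in front of the fork. Hanging the rod back.

>>> move_arm --deltas '[{"dx": 0, "dy": 0, "dz": 3, "twist": 0, "jaw": 255}, {"dx": 0, "dy": 0, "dz": 3.5, "twist": 0, "jaw": 255}, {"dx": 0, "dy": 0, "dz": 3.5, "twist": 0, "jaw": 255}, {"dx": 0, "dy": 0, "dz": 3, "twist": 0, "jaw": 255}, {"dx": 0, "dy": 0, "dz": 1.4, "twist": 0, "jaw": 255}, {"dx": 0, "dy": 0, "dz": 0, "twist": 0, "jaw": 255}, {"dx": -0.07, "dy": 1, "dz": 0, "twist": 0, "jaw": 255}, {"dx": 0, "dy": 1, "dz": 0, "twist": 0, "jaw": 255}, {"dx": 0, "dy": 1, "dz": 0, "twist": 0, "jaw": 255}, {"dx": 0, "dy": 1, "dz": 0, "twist": 0, "jaw": 255}, {"dx": 0, "dy": 0.54, "dz": 0, "twist": 0, "jaw": 255}, {"dx": 0, "dy": 0, "dz": 0, "twist": 0, "jaw": 255}, {"dx": 0, "dy": 0, "dz": 0, "twist": 0, "jaw": 255}]'

```text
time: 27.3
eef_pos: [0.5142, -0.1235, 0.1594]
orientation: [-2.491, -1.913, 0.0]
force: [-1.0, 0.4, -0.9]
gripper_width: 0.204
grip_force: 29.9
```

```bash
python3 st.py
```

```text
27.3 [ 0.5142 -0.1235  0.1594] ang 75.05 F [-0.97  0.4  -0.85] T [ 0.011 -0.112 -0.023] w 0.2043 29.86941820476204 q7 -0.198
```

>>> move_arm --deltas '[{"dx": 0, "dy": 0, "dz": 0.3, "twist": 0, "jaw": 255}, {"dx": 0, "dy": 0, "dz": 0.3, "twist": 0, "jaw": 255}, {"dx": 0, "dy": 0, "dz": 0.2, "twist": 0, "jaw": 255}, {"dx": 0, "dy": 0, "dz": 0.1, "twist": 0, "jaw": 255}, {"dx": 0, "dy": 0, "dz": 0, "twist": 0, "jaw": 255}, {"dx": 0, "dy": 0, "dz": 0, "twist": 0, "jaw": 255}]'

```text
time: 27.9
eef_pos: [0.5143, -0.1236, 0.1506]
orientation: [2.492, 1.913, 0.0]
force: [0.7, -0.6, -2.1]
gripper_width: 0.208
grip_force: 29.9
```

```bash
python3 st.py
```

```text
27.9 [ 0.5143 -0.1236  0.1506] ang 75.04 F [ 0.74 -0.58 -2.12] T [-0.023 -0.082 -0.02 ] w 0.208 29.869244168512523 q7 -0.202
```

>>> move_arm --deltas '[{"dx": 0, "dy": 0, "dz": 0.05, "twist": 0, "jaw": 255}, {"dx": 0, "dy": 0, "dz": 0.05, "twist": 0, "jaw": 255}, {"dx": 0, "dy": 0, "dz": 0, "twist": 0, "jaw": 255}]' --newtons 10

```text
time: 28.2
eef_pos: [0.5144, -0.1236, 0.1501]
orientation: [2.491, 1.913, 0.0]
force: [-2.4, 0.9, 5.0]
gripper_width: 0.205
grip_force: 10.0
```

```bash
python3 st.py
```

```text
28.2 [ 0.5144 -0.1236  0.1501] ang 75.05 F [-2.39  0.87  5.  ] T [ 0.01   0.56  -0.023] w 0.2055 9.992720038862899 q7 -0.203
```

Contact: the handle sits on the fork. I release gradually and then rise.

>>> move_arm --deltas '[{"dx": 0, "dy": 0, "dz": -0.04, "twist": 0, "jaw": 255}, {"dx": 0, "dy": 0, "dz": 0, "twist": 0, "jaw": 180}, {"dx": 0, "dy": 0, "dz": 0, "twist": 0, "jaw": 130}, {"dx": 0, "dy": 0, "dz": 0, "twist": 0, "jaw": 80}, {"dx": 0, "dy": 0, "dz": 0, "twist": 0, "jaw": 40}, {"dx": 0, "dy": 0, "dz": 0, "twist": 0, "jaw": 40}, {"dx": 0, "dy": 0, "dz": 0, "twist": 0, "jaw": 40}, {"dx": 0, "dy": 0, "dz": 0, "twist": 0, "jaw": 40}, {"dx": 0, "dy": 0, "dz": 0, "twist": 0, "jaw": 40}, {"dx": 0, "dy": 0, "dz": 0, "twist": 0, "jaw": 40}, {"dx": 0, "dy": 0, "dz": 0, "twist": 0, "jaw": 40}]'

```text
time: 29.3
eef_pos: [0.5143, -0.1236, 0.15]
orientation: [2.491, 1.913, -0.0]
force: [0.5, 0.1, -0.1]
gripper_width: 0.836
grip_force: 0.0
```

>>> move_arm --deltas '[{"dx": 0, "dy": 0, "dz": -1, "twist": 0, "jaw": 40}, {"dx": 0, "dy": 0, "dz": -2, "twist": 0, "jaw": 40}, {"dx": 0, "dy": 0, "dz": -3.5, "twist": 0, "jaw": 40}, {"dx": 0, "dy": 0, "dz": -4, "twist": 0, "jaw": 40}, {"dx": 0, "dy": 0, "dz": -4.7, "twist": 0, "jaw": 40}, {"dx": 0, "dy": 0, "dz": 0, "twist": 0, "jaw": 40}, {"dx": 0, "dy": 0, "dz": 0, "twist": 0, "jaw": 40}, {"dx": 0, "dy": 0, "dz": 0, "twist": 0, "jaw": 40}]'

```text
time: 30.1
eef_pos: [0.5138, -0.1236, 0.3012]
orientation: [-2.491, -1.913, 0.001]
force: [-0.4, 0.5, -0.0]
gripper_width: 0.839
grip_force: 0.0
```

```bash
python3 st.py
python3 - <<'E'
from h import *
s=arm.observe();w=arm.camera("wrist")
np.set_printoptions(precision=4,suppress=True)
# handle: dark blob near predicted top
p=proj("wrist",[.513,-.1235,.19],s);print("pred",p)
m=(w.max(2)<45).astype(np.uint8);m[225:]=0
for k in cv2.findContours(m,0,2)[0]:
    b=cv2.boundingRect(k);c=(b[0]+b[2]/2,b[1]+b[3]/2)
    if cv2.contourArea(k)>200 and abs(c[0]-p[0])<60 and abs(c[1]-p[1])<60:print("handle",b,cv2.minAreaRect(k),onz("wrist",*c,.19,s))
cv2.imwrite("pics/fin.png",w)
E
```

```text
30.1 [ 0.5138 -0.1236  0.3012] ang 75.04 F [-0.42  0.53 -0.04] T [-0.    -0.048 -0.005] w 0.8392 0.0 q7 -0.158
pred [317.7855 196.0488]
handle (308, 168, 23, 51) ((319.0, 193.0), (50.0, 22.0), 90.0) [ 0.515  -0.1217  0.19  ]
```

The handle is back at (0.515,-0.122), aligned and within about 2 mm of where it started. Handing in.

```bash
python3 -c "
from bench import arm
print(arm.hand_in())"
```

```text
the job is handed in; nothing more can be done
None
```

The job is handed in, verdict not shown: the basket stands upright near the middle of the drip dish, the hook rod hangs back in its fork, and the arm is clear of both, about 30 s of robot time in all.

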